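# Add an ice brick to the conditioning plate and set its thermostat

### The job

Get the ice bricks ready at the vaccination table: slide the blue ice brick under the weighted hold-down arm of the conditioning plate, so that it lies flat and squarely on top of the white brick, pushed fully home against the back stop, with the arm pressing on it. Also turn the black thermostat knob until its white pointer lines up with the orange marker on the scale. Leave the white brick in place, do not disturb the tray, the vials and the note block, and let go of everything.

Things in the scene. Friction and masses are not known exactly. Their poses are not given: they have to be found in the camera images.
- blue_brick_center (a point): Loose blue ice brick, a rigid block 180 x 56 x 20 mm (x long, y wide, z thick), about 0.2 kg, lying flat on the table at the start. The point is its centre, half-way up. Its two ends are alike: either may lead.
- white_brick_center (a point): Loose white ice brick of the same size (180 x 56 x 20 mm), lying on the conditioning plate under the hold-down arm with its far end at the back stop. The point is its centre, half-way up; its top, 10 mm above the point, is 55 mm above the table.
- plate: Grey-and-white conditioning plate unit, fixed to the table (place and yaw vary). Origin on the table under the centre of a fully seated brick; x runs along the bricks from the open end to the back stop, y to the control wing, z up. In these axes (mm): plate surface z 35, x -100 to 90, y +-50; control wing top z 35, x -100 to 70, y 50 to 185. Bricks go in from the open -x side.
- plate_seat (a point): Centre of the plate's surface, 35 mm above the plate's origin, same axes. Back stop (housing front, top 30 mm above this point) at x = +90 mm from here: a brick pushed home has its centre at x = 0, y = 0; lying on the white brick, its centre is 30 mm above this point. Two rails 10 mm high flank the white brick's rear half, inner faces at y = +-31.
- hold_arm (a joint): Weighted steel arm, 36 mm wide, red weight on it, hinged at plate-frame x 145, z 85 mm, reaching toward -x along the bricks' middle. 0: its roller rests on the white brick at x 55; positive is up; 0.22 rad when on a second brick. No catch: it falls back (about 2.5 N). Its lip rises toward -x at 22 degrees: a brick slid in +x along the white brick's top goes under it and lifts it (4 to 20 N push).
- lip_edge (a point): Middle of the lower edge of the free end of the arm's upturned lip; at arm angle 0 it lies at about x = -13, z = 82 mm in the plate frame (with a second brick in, at about x = -10, z = 116), so a brick on the white one (top at 75 mm) goes beneath it.
- thermostat (a joint): Black thermostat knob on the control wing, turning about the vertical, 0 to 3.14 rad; it grows clockwise seen from above. At 0 its white pointer points along the plate's -x (to the open end), at 1.57 along the plate's +y. Stays where it is left; light friction (0.04 N m).
- knob_grip (a point): Point on the knob's axis at the height to grip (65 mm above the table; plate frame x = -40, y = +122). The grip is an upright bar 54 mm long (along the pointer), 14 mm thick, from 45 to 77 mm above the table, on a round skirt of 64 mm diameter. This point turns with the knob; its -x axis is the pointer's direction.
- marker (a joint): Angle of the orange marker on the scale, counted exactly as the thermostat's angle: the knob is right when thermostat equals this value. It is not to be moved. It lies flat and is only a mark.
- marker_tab (a point): The orange marker itself, a 14 x 9 mm flat tab on the scale, 47 mm from the knob's axis; the direction from the axis to it (the point's -x axis) is where the white pointer has to point.
- tray: Loose white open tray, 160 x 110 x 35 mm high, a bystander; origin at the centre of its underside.
- vial_a: Loose vial with red cap, 30 mm across, 58 mm high, a bystander; origin at the centre of its underside.
- vial_b: Loose vial with blue cap, 30 mm across, 58 mm high, a bystander; origin at the centre of its underside.
- notes: Loose yellow note block 76 x 76 x 20 mm, a bystander; origin at the centre of its underside.
Not all that is in view belongs to the job. Leave any purple look-alike of the part that bears white_brick_center alone. Several things look just like the part that bears blue_brick_center: the one meant starts farthest to the robot's left.

How it is judged:
At the end, for the whole second after the job is handed in: Blue brick flat (0.05 rad) on the white one: centre within 8 mm of home at the back stop, 10 mm sideways, 0.10 rad square; arm resting on it (0.17 to 0.26 rad); white brick within 10 mm of the back stop, on the plate; knob pointer within 0.12 rad of the orange marker (x of blue_brick_center in the frame of plate between -0.008 and 0.004 m and y of blue_brick_center in the frame of plate between -0.01 and 0.01 m and z of blue_brick_center in the frame of plate between 0.061 and 0.069 m and angle between the x axis of blue_brick_center and the x axis of plate, either way round below 0.1 rad and angle between the z axis of blue_brick_center and the z axis of plate, either way round below 0.05 rad and x of white_brick_center in the frame of plate above -0.01 m and z of white_brick_center in the frame of plate below 0.049 m and value of joint hold_arm between 0.17 and 0.26 rad and angle between the x axis of knob_grip and the x axis of marker_tab, either way round below 0.12 rad); the robot touches nothing.
It fails at once if the tray, a vial or the note block is pushed more than 30 mm or a vial is tipped over (distance of any of tray, vial_a, vial_b, notes from where it was at the start of the episode above 0.03 m or angle between any of vial_a, vial_b's own z axis and vertical above 0.7 rad).
It fails at once if the white brick is pulled more than 40 mm out of its place (distance of white_brick_center from where it was at the start of the episode above 0.04 m).
It also fails if it takes over 59 s, if anything falls off the work surface, if the arm or the gripper's body presses on something with over 40 N, if the wrist force passes 120 N, or if a joint passes its speed limit or range.

### The arm

A 7-joint arm with a two-finger parallel gripper is mounted at the origin on the work surface. World frame = base frame: x ahead of the robot, y to its left, z up, the work surface at z = 0. Lengths are in m, angles in rad, forces in N, time in s.
With the tool pointing down it reaches from about 0.425 to 0.825 m from the base axis. Payload 3.6 kg.
Tool frame: the origin (TCP) lies where the fingers leave the gripper's body, on its centre line; the fingertips stand 73 mm ahead of it and the grasp point (between the pads) lies 54 mm ahead of it; x points along the fingers, y is the direction in which the jaws open and shut, and the axes are right-handed (so a half turn about x gives the same grasp; the last joint's range is limited). The gripper opens to 85 mm and grips with 20 to 120 N. Pads are 22 mm wide; open, the fingers measure 114 mm over their backs; the gripper's body (76 mm by 85 mm) begins 54 mm behind the grasp point. The pads swing forward as they close: fully open they stand 13 mm farther back than shut.
Start: joints at [1.175, 0.615, -0.013, 1.423, 0.008, 1.103, -0.04], TCP at [0.235, -0.606, 0.304] pointing down, gripper open.
Joint ranges: [-3.12, 3.12], [-0.3, 2.06], [-1.34, 1.32], [0.26, 2.42], [-1.36, 4.5], [0.01, 1.98], [-2.84, 2.84]. Speed limits (rad/s): [2.79, 2.79, 3.14, 3.14, 3.14, 3.14, 3.14].

### API

Orientations are given as a unit quaternion [x, y, z, w].
In Python, from station import arm, snapshot, camera_info, ticket gives the robot as it stands. Calls block until the motion is done:
- arm.movep(position, orientation): joint-space move of the TCP to a pose.
- arm.line_to(position, velocity=0.15, ori=None): straight line of the TCP; ori=None keeps the orientation; velocity is the mean speed in m/s.
- arm.move_j(angles): joint-space move.
- arm.move_gripper(opening, effort=None): opening from 0.0 (shut) to 1.0 (fully open); effort is the grip in N (None keeps the last); returns when the fingers have stopped.
- arm.pause(seconds).
- arm.ik(position, orientation): joint angles nearest the present ones, or None.
- snapshot(name): name is "scene" or "side" or "wrist"; returns the picture (480x640x3 uint8, blue, green, red); there is no depth.
- camera_info(name): a dict with "fx", "fy", "cx", "cy" (pixels), "dist_coeffs" ([k1, k2, p1, p2, k3] as OpenCV has them; the pictures are not rectified), "R" (3x3) and "t" (3): a world point X has camera coordinates R X + t; the wrist camera has in their place "T_tool_cam" (4x4, takes a point from camera to tool coordinates, whose origin is the TCP and whose axes are the tool frame's). Camera axes: x right, y down, z forward; pixel columns grow to the right and rows downward; lengths in m; the calibration is good to about 2 mm. A picture is of the moment at which its call begins: read the wrist's pose just before it. camera_info takes no time and is no camera call.
A pose or a line that the arm cannot do raises arm.MotionError and nothing moves.
- ticket.finish_job(): hands the job in, once; it reports no verdict.
Readings, each from a call of its own:
- arm.read_time(): time.
- arm.read_joint_positions(): joint angles.
- arm.read_dq(): joint speeds.
- arm.read_effort(): joint torques, N m.
- arm.read_tool_pos(): TCP position.
- arm.read_eef_rot(): TCP orientation.
- arm.read_ft_force(): force on the tool from outside, world axes, zero at the start.
- arm.read_wrist_torque(): the same for the moment, N m.
- arm.read_opening(): opening from 0.0 (shut) to 1.0 (fully open).
Only numpy, scipy, OpenCV 4.12 (cv2) and the standard library are available. Lean on these libraries where they do the work, as an engineer would, in place of code of your own. Each camera call takes 0.05 s, during which the arm holds its last target.

## Working session

There is one attempt and no reset: what is moved stays moved. The work goes in short steps, each a Python script; the robot and the scene stay as the last script left them, time stands still between calls to the robot, and variables do not carry over. Pictures are saved under pics/ and viewed, and the job is handed in when it is done.

```bash
ls; mkdir -p pics
python3 - <<'E'
from station import arm, snapshot, camera_info
import cv2,numpy as np
for n in ["scene","side","wrist"]:
    cv2.imwrite(f"pics/{n}0.png",snapshot(n))
    c=camera_info(n); print(n,{k:np.round(np.array(v),4).tolist() for k,v in c.items()})
print(arm.read_time(),arm.read_tool_pos(),arm.read_eef_rot(),arm.read_opening())
E
```

```text
pics
scene {'fx': 481.3709, 'fy': 481.3709, 'cx': 315.3541, 'cy': 243.7643, 'dist_coeffs': [0.0176, 0.0, 0.0, 0.0, 0.0], 'R': [[0.6507, 0.7593, -0.007], [0.6087, -0.527, -0.593], [-0.454, 0.3816, -0.8052]], 't': [-0.2844, -0.3745, 1.4681]}
side {'fx': 569.8777, 'fy': 569.8777, 'cx': 316.6091, 'cy': 242.0753, 'dist_coeffs': [-0.0702, 0.0, 0.0, 0.0, 0.0], 'R': [[-0.7581, -0.6521, -0.0073], [-0.5067, 0.5961, -0.6228], [0.4105, -0.4684, -0.7823]], 't': [0.3487, 0.4335, 1.1196]}
wrist {'fx': 413.6881, 'fy': 413.6881, 'cx': 312.7134, 'cy': 238.9334, 'dist_coeffs': [-0.0294, 0.0, 0.0, 0.0, 0.0], 'T_tool_cam': [[0.0005, -0.2996, 0.9541, -0.0711], [1.0, 0.0009, -0.0002, 0.0009], [-0.0008, 0.9541, 0.2996, -0.077], [0.0, 0.0, 0.0, 1.0]]}
0.15 [ 0.23475895 -0.60563476  0.30298722] [-0.69490332 -0.13072703  0.6951983  -0.12930249] 1.001099900382211
```

View pics/scene0.png

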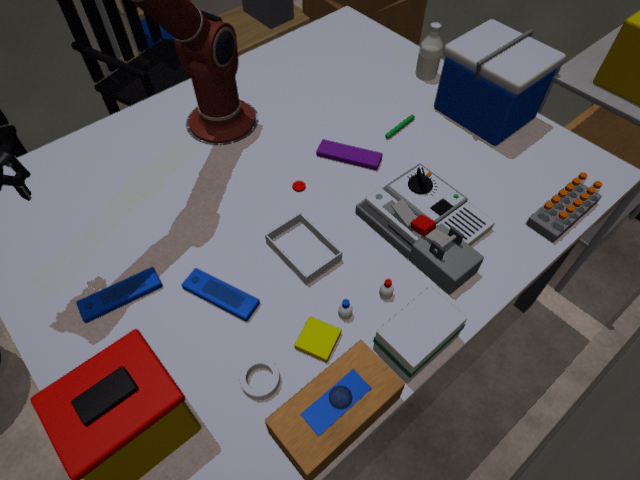

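View pics/side0.png

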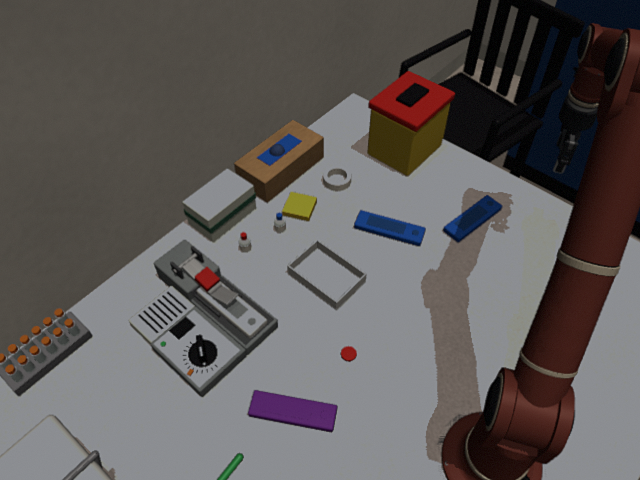

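View pics/wrist0.png

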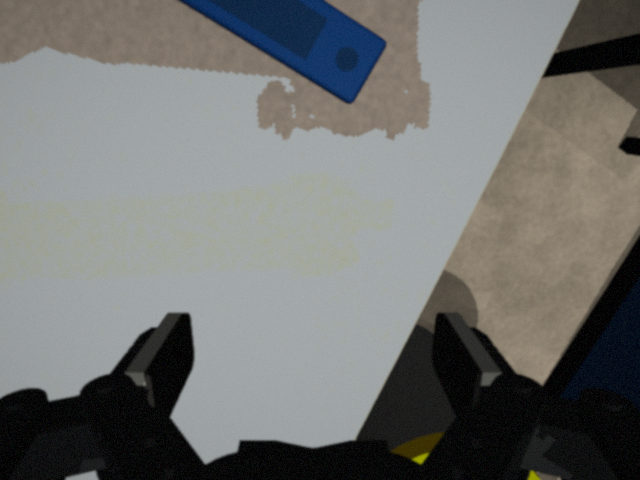

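The scene view shows the plate at (420,230), the knob at (421,183), the tray at (303,247), the vials at (345,310) and (386,290), and the notes at (318,338).

Candidates for the blue brick are scene (220,294) and (120,294). The blue patch at (337,400) sits on a box. The purple decoy is at (349,154). I'll measure both blue bricks to see which has the larger y.

```bash
cat > h.py <<'E'
from station import arm, snapshot, camera_info
import cv2,numpy as np
from scipy.spatial.transform import Rotation as Ro
def cam(n,pose=None):
    c=camera_info(n);K=np.array([[c['fx'],0,c['cx']],[0,c['fy'],c['cy']],[0,0,1]]);D=np.array(c['dist_coeffs'],float)
    if 'R' in c: R=np.array(c['R']);t=np.array(c['t'])
    else:
        p,q=pose;T=np.eye(4);T[:3,:3]=Ro.from_quat(q).as_matrix();T[:3,3]=p
        W=np.linalg.inv(T@np.array(c['T_tool_cam']));R=W[:3,:3];t=W[:3,3]
    return K,D,R,t
def ray(n,uv,pose=None):
    K,D,R,t=cam(n,pose);u=cv2.undistortPoints(np.array(uv,float).reshape(-1,1,2),K,D).reshape(-1,2)
    d=np.c_[u,np.ones(len(u))]@R;return -R.T@t,d
def onz(n,uv,z,pose=None):
    o,d=ray(n,uv,pose);s=(z-o[2])/d[:,2];return o+d*s[:,None]
def proj(n,X,pose=None):
    K,D,R,t=cam(n,pose);return cv2.projectPoints(np.array(X,float).reshape(-1,1,3),cv2.Rodrigues(R)[0],t,K,D)[0].reshape(-1,2)
def tri(a,b): # list of (name,uv,pose)
    A=np.zeros((3,3));bb=np.zeros(3)
    for n,uv,p in (a,b):
        o,d=ray(n,[uv],p);d=d[0]/np.linalg.norm(d[0]);P=np.eye(3)-np.outer(d,d);A+=P;bb+=P@o
    return np.linalg.solve(A,bb)
def mask(im,lo,hi): return cv2.inRange(cv2.cvtColor(im,cv2.COLOR_BGR2HSV),np.array(lo),np.array(hi))
def blobs(m,amin=60):
    cs,_=cv2.findContours(m,cv2.RETR_EXTERNAL,cv2.CHAIN_APPROX_NONE);return [c for c in cs if cv2.contourArea(c)>amin]
E
python3 - <<'E'
from h import *
for n in ["scene","side"]:
    im=cv2.imread(f"pics/{n}0.png")
    for c in blobs(mask(im,(105,120,40),(122,255,255)),400):
        w=onz(n,c.reshape(-1,2),0.018)[:,:2]*1000
        r=cv2.minAreaRect(w.astype(np.float32));m=c.reshape(-1,2).mean(0)
        print(n,m.round(),np.round(r[0]),np.round(r[1]),round(r[2],1))
    v=(slice(150,310),slice(340,520)) if n=="scene" else (slice(225,405),slice(110,300))
    cv2.imwrite(f"pics/{n}_plate.png",cv2.resize(im[v],None,fx=4.2 if 0 else 3.3,fy=3.3,interpolation=cv2.INTER_CUBIC))
    # other things on table
    for nm,lo,hi,z in [("notes",(25,150,80),(35,255,255),.02),("purple",(140,120,40),(155,255,255),.02)]:
        for c in blobs(mask(im,lo,hi),300):
            r=cv2.minAreaRect((onz(n,c.reshape(-1,2),z)[:,:2]*1000).astype(np.float32));print(n,nm,np.round(r[0]),np.round(r[1]))
E
```

```text
scene [335. 402.] [ 865. -313.] [139.  53.] 89.9
scene [221. 294.] [ 514. -350.] [183.  59.] 20.4
scene [118. 294.] [ 367. -521.] [178.  64.] 80.7
scene [492.  97.] [492. 685.] [355. 419.] 33.3
scene notes [ 741. -254.] [75. 75.]
scene purple [375. 176.] [178.  67.]
side [390. 228.] [ 507. -342.] [177.  63.] 20.1
side [471. 219.] [ 359. -513.] [186.  57.] 80.7
side [279. 149.] [ 928. -377.] [ 51. 136.] 0.1
side notes [ 736. -251.] [75. 74.]
side purple [366. 186.] [177.  56.]
```

View pics/scene_plate.png

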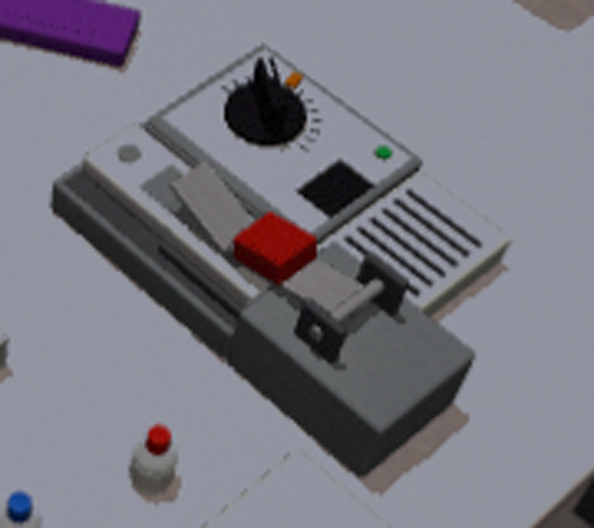

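View pics/side_plate.png

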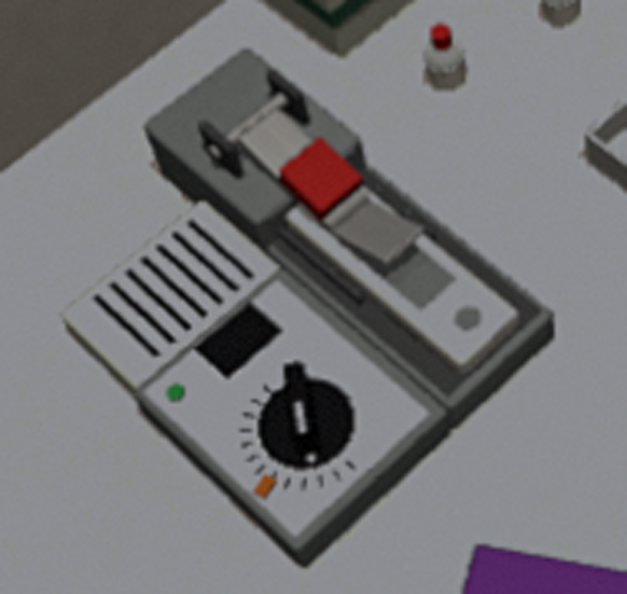

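Run:
```python
from h import *
S=lambda p:(p[0]/3.3+340,p[1]/3.3+150)
D=lambda p:(p[0]/3.3+110,p[1]/3.3+225)
def rep(nm,s,d,z):
    s=S(s);d=D(d)
    print(nm,"scene",onz("scene",[s],z)[0].round(3),"side",onz("side",[d],z)[0].round(3),"tri",tri(("scene",s,None),("side",d,None)).round(3))
rep("plate -100,-50,35",(52,188),(552,318),.035)
rep("wing -100,185,35",(265,46),(303,548),.035)
rep("wb -90,-28,55",(88,158),(518,312),.055)
rep("wb -90,28,55",(140,122),(462,366),.055)
rep("skirt/knob",(265,112),(306,425),.045)
rep("marker",(294,78),(266,486),.035)
rep("housing far corner",(362,470),(250,50),.065)
# blue
for n in ["scene","side"]:
    im=cv2.imread(f"pics/{n}0.png")
    for c in blobs(mask(im,(105,120,40),(122,255,255)),400):
        w=(onz(n,c.reshape(-1,2),0.018)[:,:2]*1000).astype(np.float32)
        r=cv2.minAreaRect(w)
        if abs(r[0][0]-510)<20:
            b=cv2.boxPoints(r);e=max([b[1]-b[0],b[2]-b[1]],key=np.linalg.norm);print("blue",r[0],np.degrees(np.arctan2(e[1],e[0])))
```

```text
plate -100,-50,35 scene [0.538 0.048 0.035] side [0.527 0.057 0.035] tri [0.532 0.054 0.025]
wing -100,185,35 scene [0.541 0.285 0.035] side [0.532 0.283 0.035] tri [0.537 0.284 0.031]
wb -90,-28,55 scene [0.546 0.076 0.055] side [0.539 0.077 0.055] tri [0.542 0.077 0.051]
wb -90,28,55 scene [0.546 0.132 0.055] side [0.538 0.13  0.055] tri [0.542 0.132 0.052]
skirt/knob scene [0.596 0.221 0.045] side [0.59  0.225 0.045] tri [0.593 0.224 0.04 ]
marker scene [0.581 0.275 0.035] side [0.582 0.269 0.035] tri [0.582 0.271 0.038]
housing far corner scene [0.862 0.015 0.065] side [0.841 0.048 0.065] tri [0.858 0.035 0.038]
blue (513.7139892578125, -349.7007141113281) 20.38842
blue (492.45135498046875, 685.353515625) -56.70026
blue (507.1036682128906, -342.2238464355469) 20.145014
```

```bash
cat >> h.py <<'E'
def qd(a): # tool x down, tool z horizontal at world angle a
    z=np.array([np.cos(a),np.sin(a),0]);x=np.array([0,0,-1.]);y=np.cross(z,x)
    return Ro.from_matrix(np.c_[x,y,z]).as_quat()
def pose(): return np.array(arm.read_tool_pos()),np.array(arm.read_eef_rot())
E
python3 - <<'E'
from h import *
print(Ro.from_quat(arm.read_eef_rot()).as_matrix().round(2))
d=np.radians
for nm,p,a in [("pick",(.45,-.368,.078),d(20.3)),("pickrev",(.45,-.368,.078),d(200.3)),("ins0",(.452,.107,.16),d(-1)),("ins0rev",(.452,.107,.16),d(179)),("home",(.567,.105,.13),d(-1)),("homerev",(.567,.105,.13),d(179)),
  ]+[(f"knob{k}",(.593,.225,.12),d(k)) for k in range(-180,180,30)]:
    q=arm.ik(list(p),list(qd(a)));print(nm,None if q is None else np.round(q,2))
E
```

```text
[[-0.    0.36 -0.93]
 [ 0.   -0.93 -0.36]
 [-1.   -0.    0.  ]]
pick [ 1.04  0.9  -0.65  1.81  0.81  0.72  1.86]
pickrev [ 0.65  0.81 -0.01  1.82  0.01  0.51 -0.58]
ins0 [ 0.06  0.6  -0.5   2.09  0.52  0.57  0.74]
ins0rev [-0.25  0.56 -0.04  2.1   0.05  0.49 -1.91]
home [ 0.18  0.82 -0.67  1.8   0.7   0.78  0.7 ]
homerev [-0.24  0.72  0.03  1.81 -0.04  0.61 -1.78]
knob-180 [-0.4   0.8   0.    1.64 -0.01  0.7  -1.96]
knob-150 [-0.32  0.8  -0.13  1.64  0.15  0.71 -1.57]
knob-120 [-0.25  0.81 -0.25  1.64  0.27  0.72 -1.15]
knob-90 [-0.19  0.83 -0.35  1.64  0.38  0.75 -0.72]
knob-60 [-0.14  0.84 -0.44  1.63  0.47  0.77 -0.27]
knob-30 [-0.1   0.86 -0.52  1.63  0.55  0.8   0.18]
knob0 [-0.06  0.88 -0.6   1.63  0.63  0.83  0.65]
knob30 [ 0.11  1.01 -0.96  1.63  0.94  1.03  0.94]
knob60 [ 0.17  1.1  -1.15  1.62  1.08  1.18  1.37]
knob90 [ 0.17  1.1  -1.15  1.62  1.08  1.18  1.89]
knob120 [-0.58  0.82  0.31  1.65 -0.35  0.72 -2.72]
knob150 [-0.49  0.81  0.16  1.65 -0.18  0.7  -2.34]
```

Chosen: the brick at scene (220,294), y ≈ -0.346, against -0.517 for the other. Now I'll hover over it and take a close look.

Run:
```python
from h import *
a=np.radians(20.3)
arm.movep([.45,-.368,.22],list(qd(a)))
p=pose();im=snapshot("wrist");cv2.imwrite("pics/w1.png",im);np.save("w1.npy",np.r_[p[0],p[1]])
print(p[0].round(4),arm.read_time())
for c in blobs(mask(im,(100,120,30),(125,255,255)),2000):
    w=(onz("wrist",c.reshape(-1,2),0.02,p)[:,:2]*1000).astype(np.float32);r=cv2.minAreaRect(w)
    b=cv2.boxPoints(r);e=max([b[1]-b[0],b[2]-b[1]],key=np.linalg.norm);print("blue",r[0],r[1],np.degrees(np.arctan2(e[1],e[0])),c.reshape(-1,2).min(0),c.reshape(-1,2).max(0))
```

```text
[ 0.4496 -0.3688  0.2199] 1.9833
blue (509.844970703125, -350.40948486328125) (179.01202392578125, 53.933467864990234) 20.329376 [268 188] [348 412]
blue (365.30194091796875, -506.5646057128906) (151.1988983154297, 54.347511291503906) 81.02454 [13  0] [276 122]
```

View pics/w1.png

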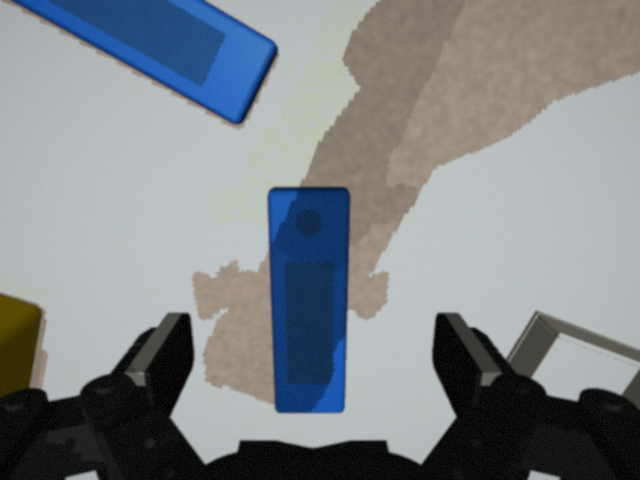

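Run:
```python
from h import *
c=camera_info("wrist");T=np.linalg.inv(np.array(c['T_tool_cam']))
K=np.array([[c['fx'],0,c['cx']],[0,c['fy'],c['cy']],[0,0,1]])
for x in (.05,.06,.073,.086):
  for z in(-.011,.011):
    p=np.array([[x,.0425,z],[x,-.0425,z]])
    print(x,z,cv2.projectPoints(p,cv2.Rodrigues(T[:3,:3])[0],T[:3,3],K,np.array(c['dist_coeffs']))[0].reshape(-1,2).round().tolist())
```

```text
0.05 -0.011 [[445.0, 317.0], [185.0, 317.0]]
0.05 0.011 [[439.0, 374.0], [191.0, 374.0]]
0.06 -0.011 [[436.0, 304.0], [193.0, 303.0]]
0.06 0.011 [[431.0, 358.0], [199.0, 358.0]]
0.073 -0.011 [[427.0, 288.0], [203.0, 288.0]]
0.073 0.011 [[422.0, 339.0], [207.0, 339.0]]
0.086 -0.011 [[418.0, 275.0], [211.0, 275.0]]
0.086 0.011 [[414.0, 323.0], [215.0, 323.0]]
```

The crop confirms a blue brick end-on at rows 188–412, cols 268–348. It measures 179 x 54 mm and nothing is near the fingers. Grasp now.

Run:
```python
from h import *
a=np.radians(20.3)
g=np.array([.449,-.372])
arm.line_to([g[0],g[1],.22-.06],0.25)
arm.line_to([g[0],g[1],.072],0.12)
print("ft",arm.read_ft_force())
arm.move_gripper(0.0,60)
print("open",arm.read_opening(),arm.read_ft_force())
arm.line_to([g[0],g[1],.20],0.15)
print(arm.read_opening(),np.round(arm.read_ft_force(),2),np.round(arm.read_wrist_torque(),2),arm.read_time())
p=pose();cv2.imwrite("pics/w2.png",snapshot("wrist"));cv2.imwrite("pics/side2.png",snapshot("side"))
```

```text
ft [ 0.52476674 -0.28409009  0.81725713]
open 0.6389575756134648 [-0.40342306 -0.71343516  6.64514029]
0.6422137267852364 [-0.59  0.17 -2.8 ] [-0.01  0.13  0.09] 4.65
```

View pics/w2.png

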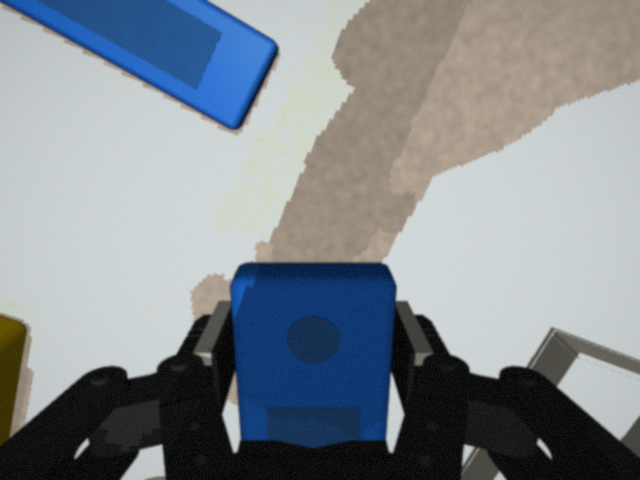

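View pics/side2.png

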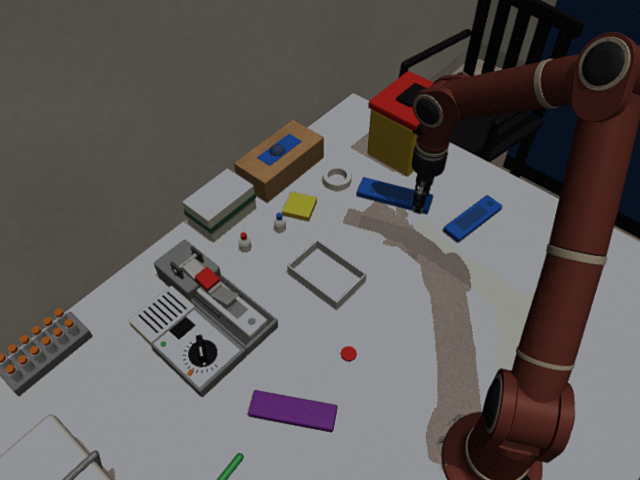

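The brick is held at the rear (opening 0.64, about 54 mm) and looks straight between the pads in the wrist view. I'll carry it to just before the lip and check it from both fixed cameras.

Run:
```python
from h import *
c=camera_info("wrist");T=np.linalg.inv(np.array(c['T_tool_cam']))
K=np.array([[c['fx'],0,c['cx']],[0,c['fy'],c['cy']],[0,0,1]])
print(cv2.projectPoints(np.array([[.052,.028,-.025],[.052,-.028,-.025],[.052,.028,.02],[.052,-.028,.02]]),cv2.Rodrigues(T[:3,:3])[0],T[:3,3],K,np.array(c['dist_coeffs']))[0].reshape(-1,2).round().tolist())
arm.line_to([.449,-.372,.25],.25)
a=np.radians(-1);O=np.array([.632,.104])
P=lambda x,y=0:O+[x*np.cos(a)-y*np.sin(a),x*np.sin(a)+y*np.cos(a)]
arm.movep([*P(-.182),.25],list(qd(a)))
arm.line_to([*P(-.182),.160],.15)
arm.pause(.2)
print(pose()[0].round(4),np.round(arm.read_ft_force(),2),arm.read_opening(),arm.read_time())
for n in("scene","side"):
    im=snapshot(n);cv2.imwrite(f"pics/{n}3.png",im)
    x0,y0=(330,130) if n=="scene" else (120,200)
    cv2.imwrite(f"pics/{n}3c.png",cv2.resize(im[y0:y0+190,x0:x0+220],None,fx=3.1,fy=3.1,interpolation=cv2.INTER_CUBIC))
cv2.imwrite("pics/w3.png",snapshot("wrist"))
```

```text
[[402.0, 275.0], [228.0, 275.0], [394.0, 393.0], [236.0, 393.0]]
[0.4506 0.1073 0.1608] [ 0.29  1.07 -2.14] 0.6362410252099746 7.8
```

View pics/scene3c.png

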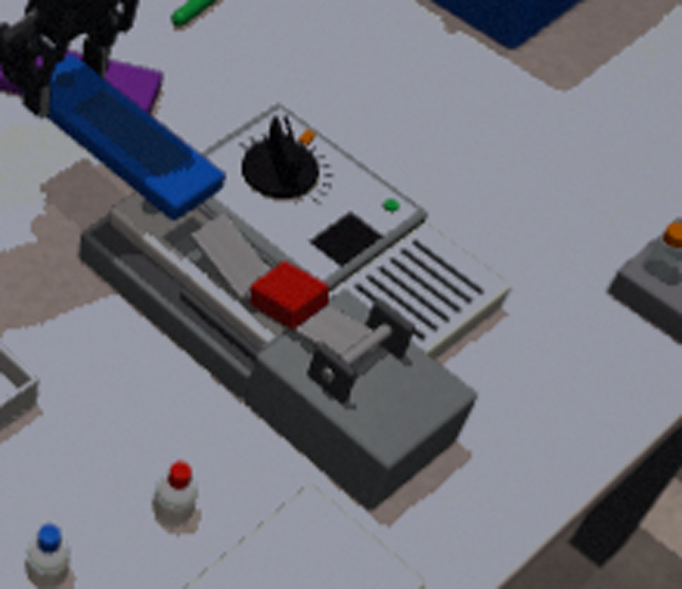

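View pics/side3c.png

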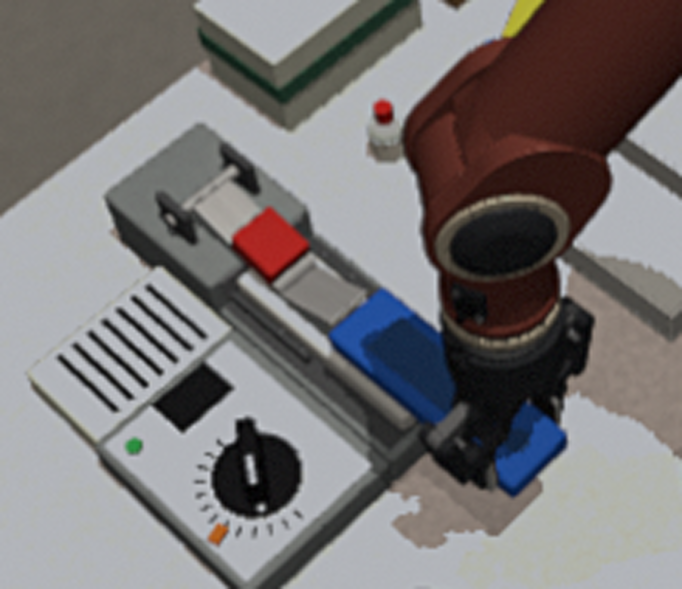

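View pics/w3.png

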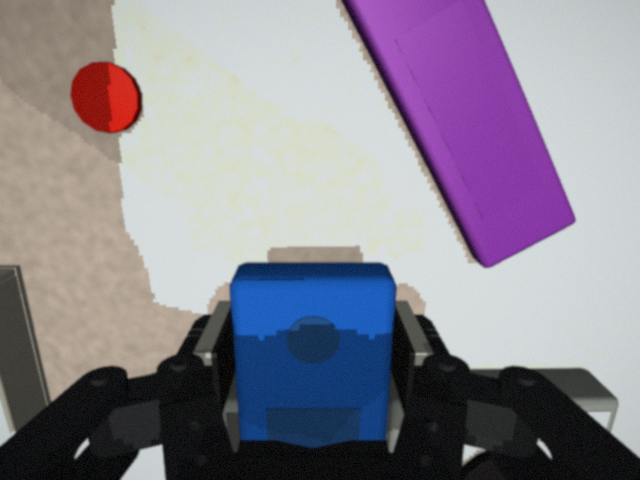

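Run:
```python
from h import *
S=lambda p:(p[0]/3.1+330,p[1]/3.1+130)
D=lambda p:(p[0]/3.1+120,p[1]/3.1+200)
t=lambda s,d:tri(("scene",S(s),None),("side",D(d),None)).round(4)
print("y+ front",t((222,172),(331,333)),"y- front",t((173,207),(378,292)))
print("rear y-? ", onz("scene",[S((48,100))],.11), onz("side",[D((566,437))],.108),onz("side",[D((513,480))],.108))
# lip edge corners arm: scene (193,222),(220,217)?  side (328,322),(365,290)
print("lip y-",onz("scene",[S((195,225))],.083))
```

```text
y+ front [0.6022 0.1314 0.1063] y- front [0.602  0.0825 0.1015]
rear y-?  [[0.45873739 0.08154807 0.11      ]] [[0.42298729 0.08606438 0.108     ]] [[0.42828422 0.13222328 0.108     ]]
lip y- [[0.61483776 0.09403019 0.083     ]]
```

Front corners triangulate to y = 0.0825 and 0.1314, x = 0.602, z ≈ 0.104. That agrees with the expected 0.605 and 0.109 for a level brick. I'll lower it and slide it in, watching the force.

```bash
cat >> h.py <<'E'
a0=np.radians(-1);O=np.array([.632,.104])
P=lambda x,y=0:O+[x*np.cos(a0)-y*np.sin(a0),x*np.sin(a0)+y*np.cos(a0)]
def st(l=""):print(l,pose()[0].round(4),"F",np.round(arm.read_ft_force(),1),"M",np.round(arm.read_wrist_torque(),2),round(arm.read_opening(),3),round(arm.read_time(),2))
E
python3 - <<'E'
from h import *
for z in(.134,.131,.129,.1275):
    arm.line_to([*P(-.182),z],.08);st(z)
    if arm.read_ft_force()[2]>3: break
for n in("side",):
    im=snapshot(n);cv2.imwrite(f"pics/{n}4c.png",cv2.resize(im[200:390,120:340],None,fx=3.1,fy=3.1,interpolation=cv2.INTER_CUBIC))
E
```

```text
0.134 [0.4499 0.1073 0.1338] F [ 0.3 -0.6 -2.1] M [-0.    0.19  0.01] 0.638 8.43
0.131 [0.4501 0.1072 0.1311] F [ 0.1  0.4 -2.8] M [0.02 0.18 0.04] 0.637 8.68
0.129 [0.45   0.1071 0.129 ] F [-0.4 -0.8 -1.5] M [-0.    0.15  0.04] 0.642 8.93
0.1275 [0.4502 0.1072 0.1277] F [-0.9 -0.   0. ] M [-0.09  0.01 -0.05] 0.64 9.18
```

View pics/side4c.png

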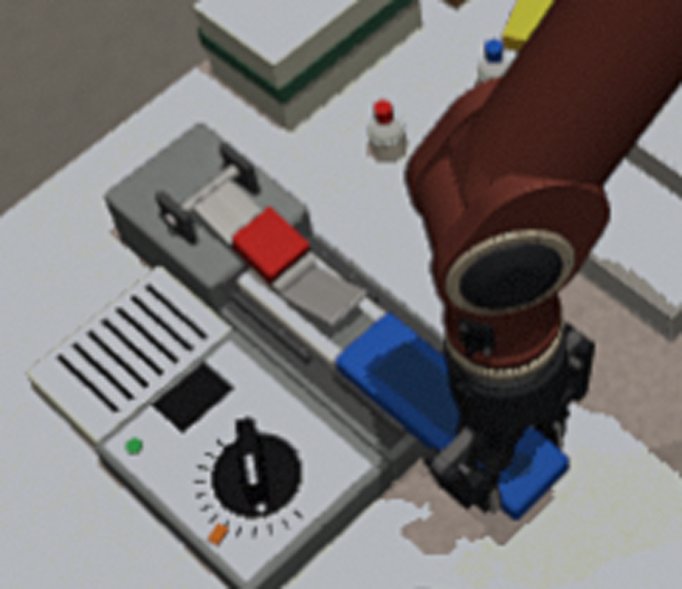

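The brick is just touching the white one: fz went to 0 and the moment vanished. In the view it lines up with the white brick and points at the lip, near (350,340). Sliding now.

Run:
```python
from h import *
z=.1285
for x in (-.165,-.145,-.125,-.105,-.09,-.078):
    arm.line_to([*P(x),z],.06);st(x)
    f=arm.read_ft_force()
    if f[0]<-30: print("stop");break
x=-.078
while x<-.045:
    x+=.003;arm.line_to([*P(x),z],.03);st(x)
    if arm.read_ft_force()[0]<-25: print("contact");break
```

```text
-0.165 [0.4679 0.1067 0.1283] F [ 0.4 -1.1 -1.9] M [-0.03 -0.03 -0.03] 0.637 9.66
-0.145 [0.4881 0.1064 0.1285] F [ 1.7 -0.3 -1.2] M [-0.14 -0.19 -0.04] 0.641 10.14
-0.125 [0.5069 0.1062 0.1284] F [-2.   0.3 -0.9] M [-0.01  0.41 -0.05] 0.637 10.62
-0.105 [0.5265 0.1058 0.1283] F [-3.8 -0.6 -1. ] M [-0.03  0.65 -0.03] 0.639 11.11
-0.09 [0.5438 0.1054 0.1288] F [ 1.9  0.2 -3.4] M [-0.06 -0.17  0.06] 0.635 11.51
-0.078 [0.5549 0.1053 0.1286] F [ 0.5 -1.  -2.1] M [-0.07 -0.01 -0.02] 0.641 11.86
-0.075 [0.5568 0.1052 0.1284] F [-1.3 -0.4 -0.7] M [-0.07  0.34 -0.07] 0.645 12.11
-0.072 [0.5599 0.1053 0.1284] F [-2.3  0.3 -2.7] M [-0.02  0.47  0.01] 0.641 12.36
-0.06899999999999999 [0.5634 0.1053 0.1285] F [-1.2 -0.5 -1.5] M [-0.01  0.43 -0.  ] 0.641 12.61
-0.06599999999999999 [0.5665 0.1052 0.1285] F [-1.7 -0.6 -2.4] M [ 0.02  0.32 -0.01] 0.638 12.86
-0.06299999999999999 [0.5672 0.1052 0.1282] F [-4.6  0.1  0.4] M [ 0.04  1.02 -0.11] 0.641 13.11
-0.059999999999999984 [0.5676 0.1054 0.1282] F [-12.2  -0.5   5.1] M [ 0.18  2.13 -0.15] 0.641 13.36
-0.05699999999999998 [0.568  0.1054 0.1282] F [-15.9  -1.7   9.6] M [ 0.17  3.16 -0.24] 0.638 13.61
-0.05399999999999998 [0.5684 0.1056 0.1282] F [-22.4  -1.3  13.7] M [ 0.15  4.17 -0.33] 0.641 13.86
-0.050999999999999976 [0.5689 0.1057 0.128 ] F [-27.2  -2.6  17.2] M [ 0.07  5.19 -0.11] 0.64 14.11
contact
```

Contact with the back stop at TCP x ≈ 0.567, where it was expected. I'll relax to that point, release, lift clear and check.

Run:
```python
from h import *
arm.line_to([.5675,.1053,.1284],.05);st()
arm.move_gripper(1.0);st("rel")
arm.line_to([.5655,.1053,.25],.2);st()
arm.movep([.50,.105,.28],list(qd(a0)));p=pose();im=snapshot("wrist");cv2.imwrite("pics/w5.png",im)
np.save("w5.npy",np.r_[p[0],p[1]])
for n in("scene","side"):
    im=snapshot(n);cv2.imwrite(f"pics/{n}5.png",im)
    x0,y0=(330,130) if n=="scene" else (120,200)
    cv2.imwrite(f"pics/{n}5c.png",cv2.resize(im[y0:y0+190,x0:x0+220],None,fx=3.1,fy=3.1,interpolation=cv2.INTER_CUBIC))
```

```text
[0.5672 0.1054 0.1281] F [-3.5  1.  -2.2] M [0.04 0.91 0.14] 0.637 14.53
rel [0.5683 0.1053 0.1288] F [ 0.4  0.4 -0.3] M [-0.02 -0.03  0.02] 0.995 14.94
 [0.5649 0.1047 0.249 ] F [-0.1 -0.  -0.3] M [ 0.01 -0.01  0.  ] 0.998 15.7
```

View pics/w5.png

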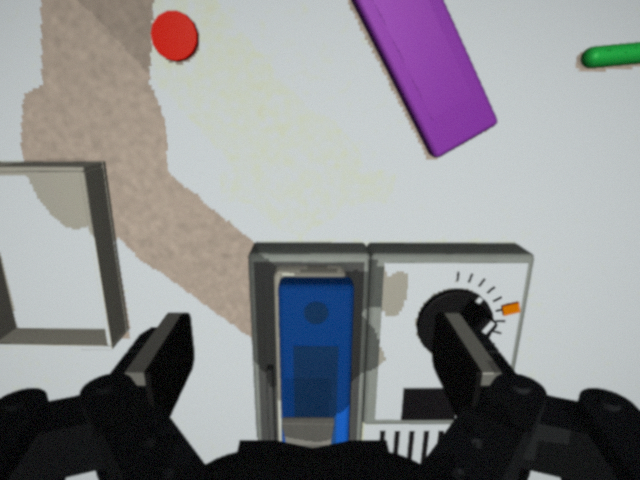

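View pics/scene5c.png

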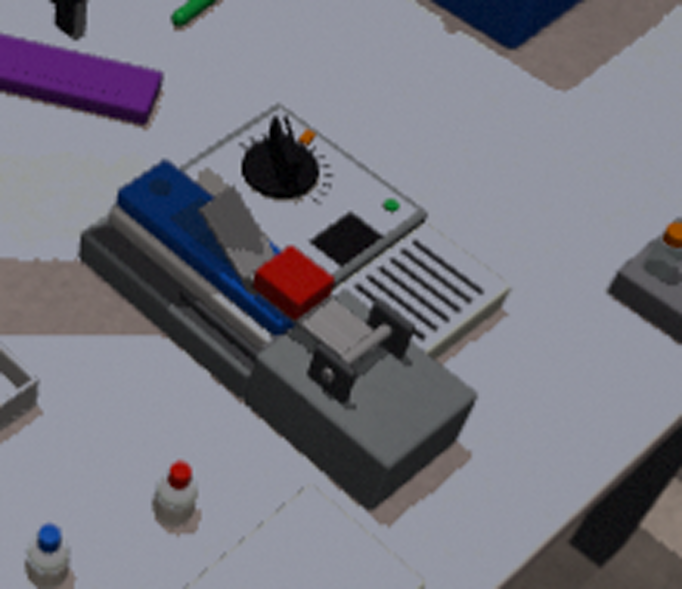

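View pics/side5c.png

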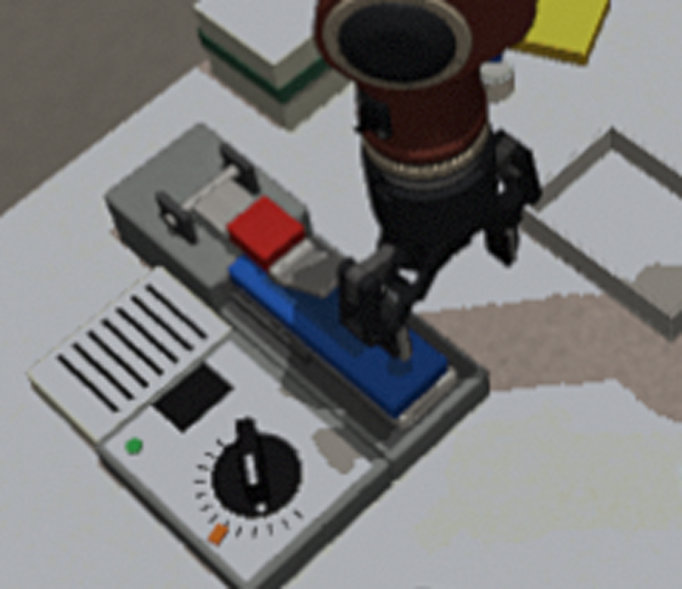

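Run:
```python
from h import *
v=np.load("w5.npy");p=(v[:3],v[3:])
im=cv2.imread("pics/w5.png");cv2.imwrite("pics/w5c.png",cv2.resize(im[235:455,240:460],None,fx=2.7,fy=2.7,interpolation=cv2.INTER_CUBIC))
im[235:455,240:460]
cv2.imwrite("pics/w5k.png",cv2.resize(im[235:395,380:540],None,fx=3.7,fy=3.7,interpolation=cv2.INTER_CUBIC))
```

```text
(no output)
```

View pics/w5c.png

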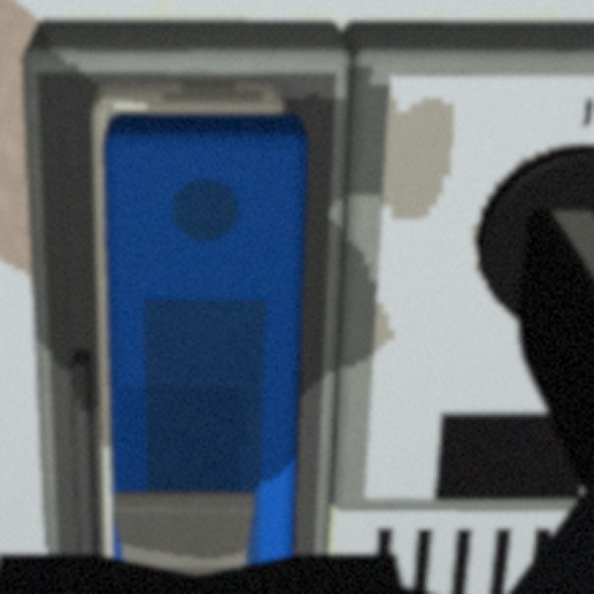

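View pics/w5k.png

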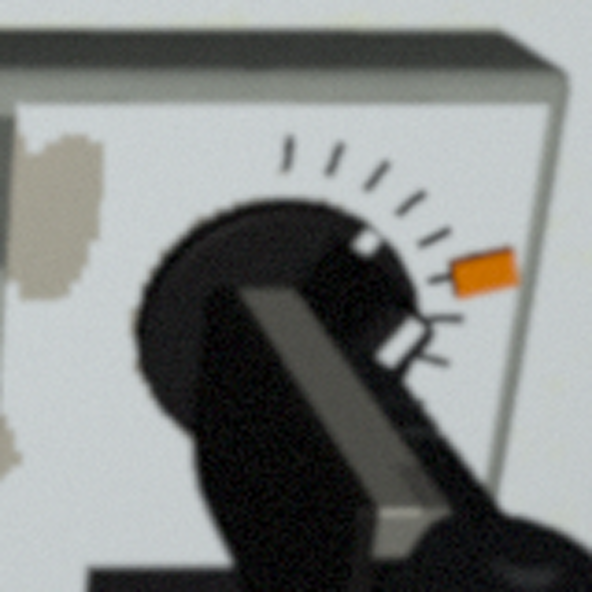

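Run:
```python
from h import *
v=np.load("w5.npy");p=(v[:3],v[3:])
C=lambda x,y:(x/2.7+240,y/2.7+235)
f=lambda x,y,z:print((x,y,z),onz("wrist",[C(x,y)],z,p)[0].round(4))
print("plate front edge top z35: y- corner, seam");f(36,52,.035);f(345,50,.035)
print("white rear top z55");f(105,101,.055);f(280,101,.055)
print("blue rear top z75");f(110,122,.075);f(300,122,.075)
print("blue sides lower");f(114,540,.075);f(292,540,.075)
print("white left side");f(98,110,.055);f(106,540,.055)
Kk=lambda x,y:(x/3.7+380,y/3.7+235)
g=lambda n,x,y,z:print(n,onz("wrist",[Kk(x,y)],z,p)[0].round(4))
g("wing corner",560,72,.035);g("marker",485,272,.035);g("white dot",367,242,.045);g("bar?",405,338,.077);
print("expected knob",P(-.04,.122))
```

```text
plate front edge top z35: y- corner, seam
(36, 52, 0.035) [0.5336 0.0553 0.035 ]
(345, 50, 0.035) [0.5344 0.1478 0.035 ]
white rear top z55
(105, 101, 0.055) [0.5417 0.0773 0.055 ]
(280, 101, 0.055) [0.5424 0.127  0.055 ]
blue rear top z75
(110, 122, 0.075) [0.5397 0.0803 0.075 ]
(300, 122, 0.075) [0.5405 0.1309 0.075 ]
blue sides lower
(114, 540, 0.075) [0.6776 0.076  0.075 ]
(292, 540, 0.075) [0.6784 0.1303 0.075 ]
white left side
(98, 110, 0.055) [0.5444 0.0752 0.055 ]
(106, 540, 0.055) [0.696  0.0713 0.055 ]
wing corner [0.5373 0.2813 0.035 ]
marker [0.5857 0.2708 0.035 ]
white dot [0.5727 0.2383 0.045 ]
bar? [0.5786 0.2344 0.077 ]
expected knob [0.59413529 0.22667952]
```

The blue brick sits on the white one with the arm raised onto it. Its rear edge is at x 0.540 against 0.542 for the white brick, and its sides are within 1° of the plate. Next is the knob: the dot bearing is about 151° and the marker about 101°. I'll take a closer look from above it.

Run:
```python
from h import *
arm.movep([.594,.2265,.22],list(qd(np.radians(-29))))
p=pose();im=snapshot("wrist");cv2.imwrite("pics/w6.png",im);np.save("w6.npy",np.r_[p[0],p[1]]);st()
```

```text
[0.5942 0.2248 0.2198] F [ 0.1  0.2 -0.1] M [-0.02 -0.06  0.08] 0.997 16.99
```

View pics/w6.png

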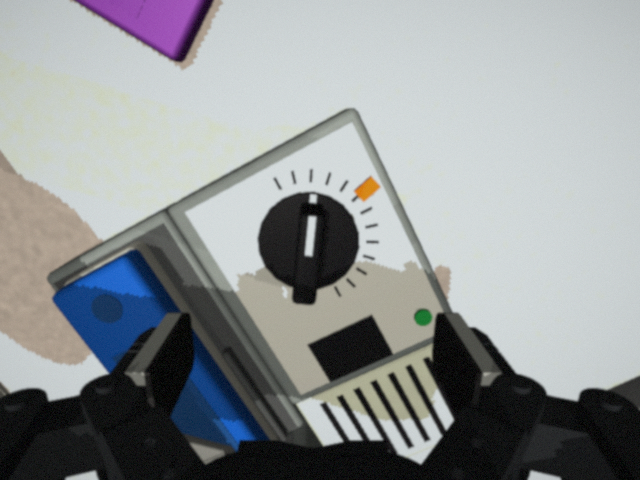

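Run:
```python
from h import *
v=np.load("w6.npy");p=(v[:3],v[3:]);im=cv2.imread("pics/w6.png")
cs=blobs(mask(im,(8,150,120),(22,255,255)),100)
mk=[onz("wrist",[c.reshape(-1,2).mean(0)],.035,p)[0] for c in cs];print("marker",np.round(mk,4))
# dark skirt+bar: fit ellipse
m=cv2.inRange(cv2.cvtColor(im,cv2.COLOR_BGR2GRAY),0,60);m[:,:240]=0;m[:,375:]=0;m[305:]=0;m[:170]=0
c=max(blobs(m),key=cv2.contourArea);e=cv2.fitEllipse(c);print("ellipse",e)
# skirt sides: circle points excluding bar rows>290
pts=c.reshape(-1,2);w=onz("wrist",pts[(pts[:,1]>205)&(pts[:,1]<285)],.043,p)
(cx,cy),r=cv2.minEnclosingCircle((w[:,:2]*1000).astype(np.float32));print("skirt",cx,cy,r)
wh=cv2.inRange(cv2.cvtColor(im,cv2.COLOR_BGR2GRAY),140,255);wh[:,:290]=0;wh[:,330:]=0;wh[:190]=0;wh[270:]=0
for b in blobs(wh,8):
    if b.reshape(-1,2)[:,1].min()>213:
        q=b.reshape(-1,2);ww=onz("wrist",q,.077,p)[:,:2];vx,vy,x0,y0=cv2.fitLine((ww*1000).astype(np.float32),cv2.DIST_L2,0,.01,.01).ravel()
        print("stripe",q.min(0),q.max(0),x0,y0,np.degrees(np.arctan2(vy,vx)))
    else: print("dot",b.reshape(-1,2).mean(0))
print("dot",onz("wrist",[(313,199)],.045,p)[0].round(4))
print("bar rear end top",onz("wrist",[(305,290)],.077,p)[0].round(4),"bar front top",onz("wrist",[(311,212)],.077,p)[0].round(4))
```

```text
marker [[0.585  0.2684 0.035 ]]
ellipse ((307.898193359375, 244.6906280517578), (95.95184326171875, 102.25521850585938), 6.120777130126953)
skirt 596.0497436523438 220.813720703125 31.432044982910156
stripe [305 216] [315 255] 583.73035 229.22182 -34.433716
dot [312.8  198.16]
dot [309.72413793 191.25287356]
dot [0.5727 0.237  0.045 ]
bar rear end top [0.6103 0.2113 0.077 ] bar front top [0.5726 0.236  0.077 ]
```

Skirt centre and bar midpoint agree at about (0.5945, 0.2235). The pointer bearing is 146° and the marker is 102° at 47–49 mm radius. I'll grip and turn clockwise 44°.

Run:
```python
from h import *
k=[.5945,.2235];d=np.radians
arm.movep([*k,.20],list(qd(d(-34.5))))
arm.line_to([*k,.122],.1);st("down")
arm.move_gripper(0.0,25);st("grip")
for an in(-45,-56,-67,-78):
    arm.movep([*k,.122],list(qd(d(an))));st(an)
z=Ro.from_quat(arm.read_eef_rot()).as_matrix()[:,2];print(np.degrees(np.arctan2(z[1],z[0])))
arm.move_gripper(0.6);st("rel")
arm.line_to([*k,.22],.2)
p=pose();im=snapshot("wrist");cv2.imwrite("pics/w7.png",im);np.save("w7.npy",np.r_[p[0],p[1]]);st()
```

```text
down [0.5949 0.2239 0.1227] F [-0.2 -0.1 -0.2] M [-0.    0.02  0.01] 1.002 18.18
grip [0.5939 0.2226 0.1222] F [-3.  -2.7  4. ] M [-0.53  0.6  -0.05] 0.158 18.82
-45 [0.5941 0.2228 0.1222] F [-3.9 -2.4  5.2] M [-0.6   0.69 -0.08] 0.155 19.09
-56 [0.5943 0.223  0.1222] F [-3.4 -3.   5.3] M [-0.67  0.59 -0.1 ] 0.155 19.36
-67 [0.5945 0.2231 0.1222] F [-2.1 -2.7  5.8] M [-0.69  0.52 -0.01] 0.162 19.62
-78 [0.5948 0.2232 0.1222] F [-2.2 -3.4  6.2] M [-0.63  0.41 -0.02] 0.158 19.89
-77.37329200189727
rel [0.5945 0.2239 0.1218] F [ 0.5 -0.1 -0.3] M [-0.02 -0.05 -0.04] 0.597 20.34
 [0.5936 0.2229 0.2183] F [-1.  -1.1 -0.5] M [-0.05 -0.02 -0.01] 0.603 21.03
```

View pics/w7.png

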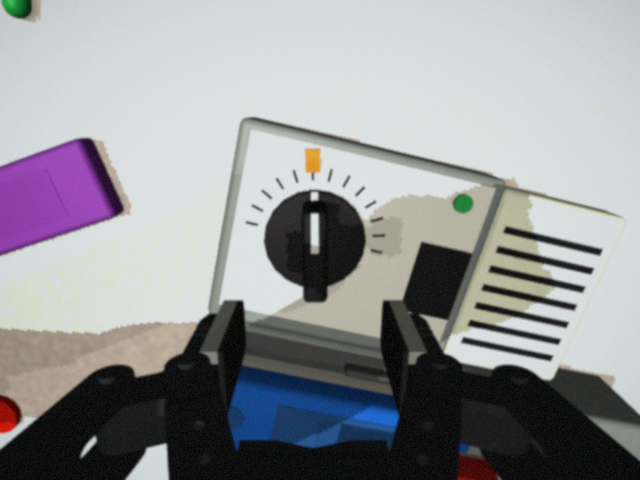

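The wrist view shows the marker (313,160), dot (314,196) and stripe (315,233) in line over the knob centre (314,238). I'll confirm that in metres, then press the brick's rear end with shut fingers to check it is home.

Run:
```python
from h import *
v=np.load("w7.npy");p=(v[:3],v[3:]);im=cv2.imread("pics/w7.png")
c=blobs(mask(im,(8,150,120),(22,255,255)),100)[0];mk=onz("wrist",[c.reshape(-1,2).mean(0)],.035,p)[0]
s=onz("wrist",[(315,214),(315,253)],.077,p);b=lambda u:round(float(np.degrees(np.arctan2(u[1],u[0]))),1)
dot=onz("wrist",[(314,196)],.045,p)[0];C=np.array([.5945,.2232,0])
print("marker",mk.round(4),b(mk-C),"stripe",b(s[0]-s[1]),"dot",b(dot-C), "marker-dot",b(mk-dot))
arm.move_gripper(0.0,25)
arm.movep([*P(-.16),.24],list(qd(a0)))
arm.line_to([*P(-.135),.139],.15);st("down")
x=-.118;arm.line_to([*P(x),.139],.05);st(x)
while x<-.085:
    x+=.003;arm.line_to([*P(x),.139],.03)
    f=arm.read_ft_force()[0];print(round(x,3),pose()[0].round(4),round(f,1))
    if f<-14:break
arm.line_to([*P(-.13),.139],.1)
arm.line_to([*P(-.13),.26],.2)
p=pose();cv2.imwrite("pics/w8.png",snapshot("wrist"));np.save("w8.npy",np.r_[p[0],p[1]]);st()
```

```text
marker [0.5842 0.2681 0.035 ] 103.0 stripe 102.2 dot 101.0 marker-dot 105.5
down [0.4972 0.1069 0.1395] F [ 0.2  0.6 -0.1] M [ 0.02  0.04 -0.02] 0.0 23.51
-0.118 [0.5143 0.1059 0.1391] F [0.4 1.  0.1] M [-0.01  0.01 -0.01] -0.001 24.0
-0.115 [0.5171 0.106  0.139 ] 0.8
-0.112 [0.5202 0.106  0.139 ] 0.6
-0.109 [0.5232 0.1059 0.139 ] 0.7
-0.106 [0.5262 0.1058 0.139 ] -0.4
-0.103 [0.5292 0.1058 0.139 ] -0.3
-0.1 [0.5319 0.1057 0.1389] -0.1
-0.097 [0.5324 0.1058 0.1387] -6.0
-0.094 [0.5328 0.1059 0.1386] -10.7
-0.091 [0.5332 0.106  0.1384] -15.5
 [0.5015 0.1056 0.2586] F [-0.3 -1.1 -0.4] M [0.   0.03 0.02] 0.0 27.6
```

View pics/w8.png

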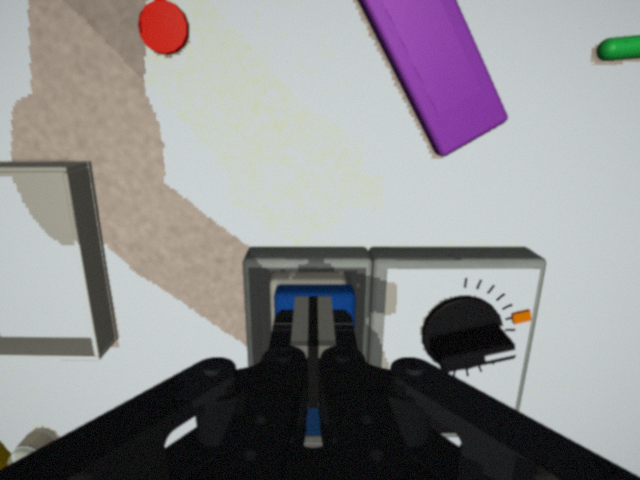

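Firm contact at once: the rear face is at x ≈ 0.543, which means the brick is fully home. Pointer and marker agree within about 1–2°. I'll back off for a last view from both fixed cameras.

Run:
```python
from h import *
arm.movep([.45,-.15,.32],list(qd(a0)));arm.move_gripper(1.0)
for n in("scene","side"):
    im=snapshot(n);cv2.imwrite(f"pics/{n}9.png",im)
    x0,y0=(260,130) if n=="scene" else (120,150)
    cv2.imwrite(f"pics/{n}9c.png",cv2.resize(im[y0:y0+230,x0:x0+250],None,fx=2.5,fy=2.5,interpolation=cv2.INTER_CUBIC))
    o=cv2.imread(f"pics/{n}0.png")
    for nm,lo,hi in [("notes",(25,150,80),(35,255,255)),("red",(0,170,80),(6,255,255))]:
        for i in(o,im): print(n,nm,sorted([tuple(c.reshape(-1,2).mean(0).round(1).tolist()) for c in blobs(mask(i,lo,hi),15)]))
st()
```

```text
scene notes [(317.7, 338.0), (634.6, 18.5)]
scene notes [(317.5, 338.0), (635.0, 18.2)]
scene red [(103.5, 402.8), (298.3, 185.7), (387.7, 282.0), (423.4, 222.2)]
scene red [(103.9, 403.1), (298.5, 185.8), (387.8, 281.9), (424.8, 218.5)]
side notes [(299.4, 204.4)]
side notes [(299.4, 204.4)]
side red [(207.0, 277.6), (348.2, 353.3), (411.8, 98.0)]
side red [(205.3, 273.3), (348.1, 353.4)]
 [ 0.45   -0.1501  0.32  ] F [ 0.7 -0.5  0.7] M [ 0.03  0.01 -0.01] 1.0 29.52
```

View pics/scene9c.png

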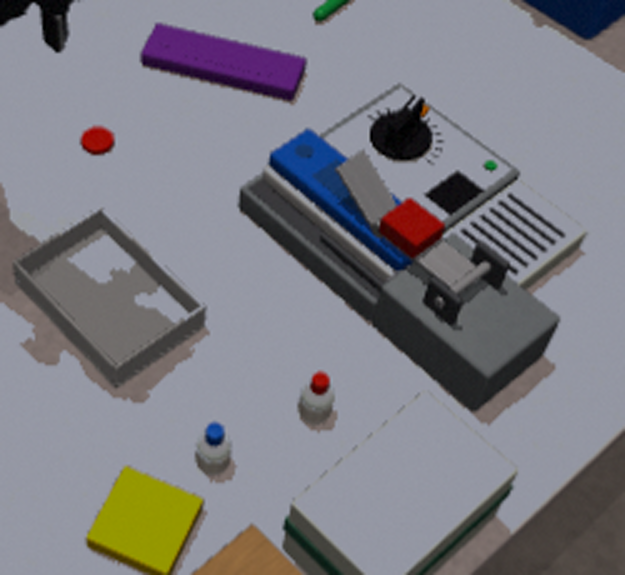

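View pics/side9c.png

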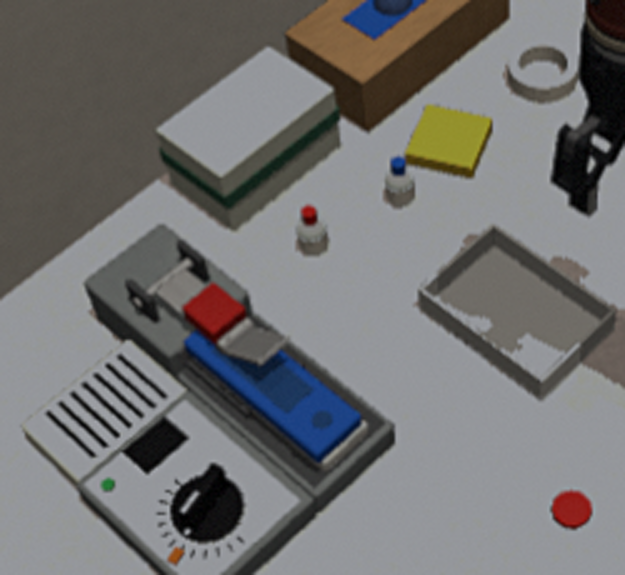

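Both views show the blue brick on the white one with the arm raised on it. The knob points at the orange tab, the vials, notes and tray are unmoved, and the robot is clear. Handing in.

```bash
python3 -c "
from station import ticket
print(ticket.finish_job())"
```

```text
the job is handed in; nothing more can be done
None
```

The job is handed in at about 30 s on the robot's clock, and my last checks all came out within the limits.

- **Blue brick:** I took the leftmost of the two blue bricks by its rear end. I slid it under the hold-down arm on top of the white brick until it met the back stop, then released it. A second push on its rear end met firm resistance at once, so it is fully home. Its sides were within about 1° of the plate's direction.
- **White brick:** it is still in place. The two rear edges measured 2 mm apart (x 0.540 m blue, 0.542 m white), which is within picture accuracy.
- **Hold-down arm:** it rests raised on the blue brick, and its red weight shifted up in both fixed views. I did not measure its exact angle.
- **Knob:** I turned it 44° clockwise. The pointer stripe then measured 102.2° and the marker 103.0°. The other bearing estimates ran from 101.0° to 105.5°, all within the 0.12 rad (about 7°) limit.
- **Bystanders:** the note block and the red vial cap did not shift, measured against the starting pictures. The tray and the blue-capped vial look unmoved by eye. The gripper is open and touching nothing.

The one disagreement was between the two fixed cameras: they differed by up to about 10 mm in x on the plate's position. I therefore relied on the wrist camera and on contact for the final positions.

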